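# Hold a roof beam flush on the tilted drill table, mark under the bit

### The job

This roof beam needs a slanting hole for its strut: pick it up and lay it along the centre line of the drill stand's tilted table, tenon end down the slope, so that its underside sits flush on the sloping face, with the pencilled cross on top, and slide it until the cross is straight under the tip of the drill bit. Finish while still gripping it and pressing it lightly down, flush against the face, ready for the hole: do not let go. Never knock the thin drill bit, and leave the other things on the bench where they are.

Things in the scene. Friction and masses are not known exactly. Their poses are not given: they have to be found in the camera images.
- beam: the work: plain straight wooden beam, 220 mm long (own x), 24 mm wide (y), 30 mm high (z), 0.07 to 0.12 kg. Origin at the middle of its underside; z points out of its top. The last 20 mm at the -x end are a stub tenon, 12 mm high (9 to 21 mm above the underside). It starts lying on its underside on the bench, plain +x end away from the robot
- beam_centre (a point): the beam's centre, half-way up (15 mm above its underside); axes as the beam's. Grip across the 24 mm between here and the tenon, 100 mm or more from the cross, so that the gripper stays clear of the drill; keep the fingertips a few mm above the underside, since the drill table is wider than the beam. In a light grip (10 to 15 N) it turns between the pads and settles flush when pressed
- beam_mark (a point): the pencilled cross on top of the beam, on its middle line, 82 mm from the centre towards the plain +x end (28 mm from that end), 30 mm above the underside; axes as the beam's
- beam_tail (a point): the end of the tenon, on the beam's middle line, 110 mm from the centre towards -x, half-way up
- drill_tip (a point): the point of the fixed drill bit (3 mm thick), which points straight down, 138 mm above the bench. Above it the drill widens: 12 mm across from 28 mm up, 17 to 26 mm from 42 mm up, 48 mm from 80 mm up; its top is 207 mm above the tip. Axes level, as the stand's: x points up the slope of the table, to the column (20 mm thick, 92 mm beyond the drill); z up
- table_pivot (a point): point of the table's flat face straight under the drill tip, 90 mm above the bench; axes level, as the stand's. The face tilts about this point's y axis and is clamped fast, rising towards +x at 8 to 22 degrees, different each time and not told: find it by touch or sight. With the cross under the tip, 13 to 18 mm stay free between them
- drill_stand: the bench drill stand, fixed; origin on the bench under the drill. Its face, measured along the slope from the pivot, runs from 150 mm down (-x) to 40 mm up (+x), 80 mm wide, centre line scribed on y = 0; a groove from 91 to 99 mm down parts the lower from the upper land. Cheeks beside it: within 25 mm of the pivot in x, 46 to 75 mm to the sides, 13 mm above the pivot
- drill_bit: the drill bit and its collet nut, fixed to the stand; origin at the tip
- sanding_block: brown sanding block 48x83x26 mm; a bystander, to be left alone; origin at its underside
- eraser: small white eraser in a card sleeve, 20x42x12 mm; a bystander, to be left alone; origin at its underside
- offcut_a: small plain wood offcut, 18x45x12 mm; a bystander, to be left alone; origin at its underside
- offcut_b: small plain wood cube, 24x24x18 mm; a bystander, to be left alone; origin at its underside
- offcut_c: small plain wood stick, 12x55x10 mm; a bystander, to be left alone; origin at its underside
- glue_tube: glue tube lying flat, 40x136x28 mm; a bystander, to be left alone; origin at its underside
- masking_tape: roll of masking tape lying flat, 104 mm across, 25 mm high; a bystander, to be left alone; origin at its underside

How it is judged:
By the outcome, as a careful person would: the job done as asked, in the order asked, and still so for the second after the job is handed in, while the arm keeps its last pose, push and grip.
It also fails if it takes over 64 s, if anything falls off the work surface, if the arm or the gripper's body presses on something with over 40 N, if the wrist force passes 120 N, or if a joint passes its speed limit or range.

### The arm

A 7-joint arm with a two-finger parallel gripper is mounted at the origin on a cart in front of the work surface, level with it; the furniture and walls round the work are solid. World frame = base frame: x ahead of the robot, y to its left, z up, the work surface at z = 0. Lengths are in m, angles in rad, forces in N, time in s.
With the tool pointing down it reaches from about 0.4 to 0.85 m from the base axis. Payload 10.4 kg.
Tool frame: the origin (TCP) lies at the very end of the fingers, on their centre line; the grasp point (between the pads) lies 19 mm behind it; z points along the fingers, x is the direction in which the jaws open and shut, and the axes are right-handed (so a half turn about z gives the same grasp; the last joint's range is limited). The gripper opens to 87 mm and grips with 3 to 60 N. Pads are 19 mm wide; open, the fingers measure 117 mm over their backs; the gripper's body (75 mm by 190 mm) begins 51 mm behind the grasp point.
Start: joints at [-1.216, 0.332, -0.065, 1.46, 0.022, 1.35, -0.088], TCP at [0.231, 0.581, 0.223] pointing down, gripper open.
Joint ranges: [-2.6, 2.6], [-0.5, 2.12], [-1.47, 1.34], [0.16, 2.42], [-1.27, 4.41], [0.06, 2.06], [-2.6, 2.6]. Speed limits (rad/s): [2.22, 2.22, 2.79, 2.79, 3.14, 3.14, 3.14].

### API

Orientations are given as a rotation vector (axis times angle).
In Python, from station import env gives the robot as it stands. The module is installed in compiled form; this text tells all that it offers.
- The arm moves only by the shell command python3 -m creep 'ROWS' [FORCE]. ROWS is JSON, a list of rows, each a list of 7 numbers: the shift along the world's x, y, z in cm, then the turn, a rotation vector about the world's x, y, z in rad, then the finger opening in cm, from 0 to 8.7. In form: [[dx, dy, dz, rx, ry, rz, grip], ...]. A call has exactly 8 rows; each row is the pose to reach, as a shift and turn from the pose commanded when the call began; what a row does not reach only later rows make up. A row lasts 1/10 s, in which the tool goes at most 50 mm and 8.59 degrees, less where a joint would pass 70% of its speed; a pose out of reach is approached as far as the arm can. A call with a gripper value outside its range is refused whole. The fingers move at their own pace and stop on an object; FORCE is the grip in N (left out, the last holds). Time passes only in rows, so rows that repeat a pose let the fingers close, or fill a call up. It gives the time, the measured TCP pose, the force and the opening at its end, in the units of the state.
- env.get_state(): the state, without advancing time (a new reading comes with each control period).
- env.read_camera(name): name is "side" or "top"; returns (picture, depth): 400x640x3 uint8, red, green, blue; 400x640 float32, m along the optical axis (not along the pixel's ray), 0 where there is no reading.
- env.get_calibration(name): a dict with "camera_matrix" (3x3 intrinsics, pixels), "world_from_camera" (4x4, takes a point from camera to world coordinates). Camera axes: x right, y down, z forward; pixel columns grow to the right and rows downward; lengths in m; the calibration is good to about 2 mm. A picture is of the moment at which its call begins. get_calibration takes no time and is no camera call.
- env.close_job(): hands the job in, once; it reports no verdict.
Trained networks look in the newest picture that a camera, given by its name, has taken for a name from the list of things; names that differ only in an ending like _2 or _b are one class to them, and where a whole thing is asked for, a point or a joint stands for the part that bears it (a point fixed in the world has none). Each returns a list of dicts, best first, with "confidence" (0 to 1); they miss things now and then, are a little off and sometimes report something else, mostly with a low value. They report only what shows in the picture. A call takes as long as a camera call.
- env.find_in(camera, label): "point" ([x, y, z] in m, in world coordinates, good to about 4 mm: the middle of the surface that is visible of it).
The state is a dict: "clock": time; "joint_positions": joint angles; "qd": joint speeds; "joint_efforts": joint torques, N m; "tool_pos": TCP position; "ee_rot": TCP orientation; "force": force on the tool from outside, world axes, zero at the start; "moment": the same for the moment, N m; "grip_width": finger opening in m.
Only numpy, scipy, OpenCV 4.12 (cv2) and the standard library are available. Lean on these libraries where they do the work, as an engineer would, in place of code of your own. Each camera call takes 0.05 s, during which the arm holds its last target.

## Working session

There is one attempt and no reset: what is moved stays moved. The work goes in short steps, Python scripts to look and compute and a shell command to move; the robot and the scene stay as the last step left them, time stands still between calls to the robot, and variables do not carry over. Pictures are saved under pics/ and viewed, and the job is handed in when it is done.

```bash
mkdir -p pics; python3 - <<'E'
from station import env
import cv2,numpy as np
s=env.get_state()
print({k:np.round(v,4).tolist() for k,v in s.items()})
for n in ("side","top"):
    p,d=env.read_camera(n); cv2.imwrite(f"pics/{n}0.png",p[:,:,::-1]); np.save(f"pics/{n}0.npy",d)
    c=env.get_calibration(n); print(n,np.round(c["camera_matrix"],1).tolist(),np.round(c["world_from_camera"],4).tolist())
    for l in ("beam","beam_mark","beam_tail","beam_centre","drill_tip","table_pivot","drill_stand"):
        print(l,[(np.round(r["point"],4).tolist(),round(r["confidence"],2)) for r in env.find_in(n,l)[:2]])
E
```

```text
{'clock': 0.0, 'joint_positions': [-1.2156, 0.3329, -0.0647, 1.461, 0.0216, 1.3499, -0.0885], 'qd': [0.0012, 0.0028, -0.0002, -0.0004, 0.0014, -0.0003, -0.0016], 'joint_efforts': [-0.0001, -62.3266, 0.0247, -38.9894, -0.0613, 0.0401, 0.0002], 'tool_pos': [0.2304, 0.5806, 0.2217], 'ee_rot': [2.5983, 1.7644, -0.0018], 'force': [-0.1176, -0.023, 0.0771], 'moment': [0.0427, 0.0833, -0.0256], 'grip_width': 0.0871}
side [[403.0, 0.0, 321.2], [0.0, 403.0, 199.0], [0.0, 0.0, 1.0]] [[-0.9825, -0.0967, 0.1593, 0.3779], [-0.1858, 0.5709, -0.7997, 0.7898], [-0.0136, -0.8153, -0.5789, 0.6618], [0.0, 0.0, 0.0, 1.0]]
beam [([0.5181, -0.1643, 0.0199], 0.74)]
beam_mark [([0.5189, -0.1581, 0.0208], 0.77), ([0.7122, -0.1293, 0.0168], 0.29)]
beam_tail [([0.5198, -0.1652, 0.0205], 0.68)]
beam_centre [([0.5237, -0.1652, 0.0237], 0.82), ([0.6428, 0.3719, 0.0853], 0.68)]
drill_tip [([0.6386, 0.373, 0.0858], 0.85)]
table_pivot [([0.6425, 0.3712, 0.085], 0.68)]
drill_stand [([0.64, 0.3756, 0.0851], 0.68)]
top [[456.2, 0.0, 315.2], [0.0, 456.2, 207.9], [0.0, 0.0, 1.0]] [[0.0114, -0.9944, 0.1051, 0.4255], [-0.9998, -0.0133, -0.0173, 0.0396], [0.0186, -0.1049, -0.9943, 1.383], [0.0, 0.0, 0.0, 1.0]]
beam [([0.5226, -0.1745, 0.0335], 0.97)]
beam_mark [([0.526, -0.1749, 0.0324], 0.71)]
beam_tail [([0.5231, -0.1741, 0.0258], 0.71)]
beam_centre [([0.5212, -0.1715, 0.0295], 0.66)]
drill_tip [([0.627, 0.3258, 0.0731], 0.78), ([0.7418, -0.0057, 0.0278], 0.68)]
table_pivot [([0.631, 0.3302, 0.0739], 0.78)]
drill_stand [([0.63, 0.3279, 0.068], 0.88), ([0.5245, -0.1707, 0.0299], 0.6)]
```

View pics/side0.png

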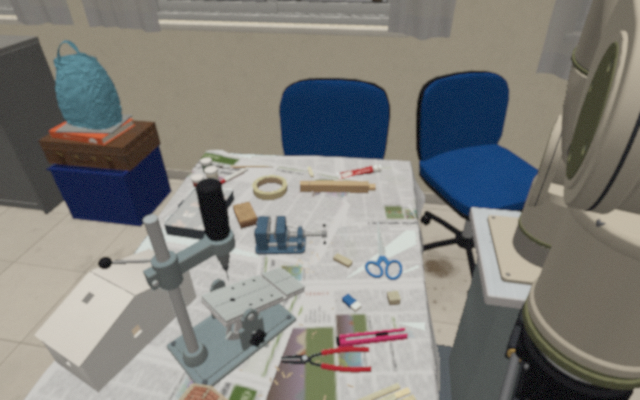

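View pics/top0.png

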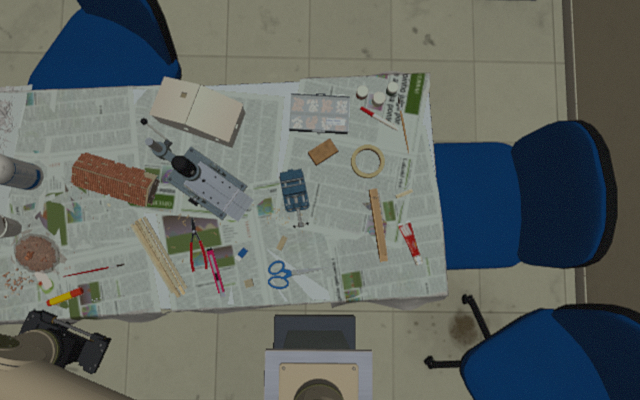

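```bash
cat > h.py <<'E'
import cv2,numpy as np
from station import env
def cloud(n,d):
    c=env.get_calibration(n);K=c["camera_matrix"];T=c["world_from_camera"]
    v,u=np.mgrid[:400,:640]
    P=np.stack([(u-K[0,2])/K[0,0]*d,(v-K[1,2])/K[1,1]*d,d],-1)
    return P@T[:3,:3].T+T[:3,3]
def proj(n,X):
    c=env.get_calibration(n);K=c["camera_matrix"];T=np.linalg.inv(c["world_from_camera"])
    p=np.atleast_2d(X)@T[:3,:3].T+T[:3,3]; p=p@K.T; return p[:,:2]/p[:,2:]
def crop(src,dst,u0,v0,w,h,k):
    p=cv2.imread(src)[v0:v0+h,u0:u0+w]; cv2.imwrite(dst,cv2.resize(p,None,fx=k,fy=k,interpolation=cv2.INTER_CUBIC))
E
python3 - <<'E'
from h import *
crop("pics/side0.png","pics/s1.png",130,160,190,230,2.6*1)
crop("pics/top0.png","pics/t1.png",130,100,140,130,4.5)
crop("pics/top0.png","pics/t2.png",340,180,100,95,6)
d=np.load("pics/top0.npy");W=cloud("top",d)
m=np.zeros((400,640),bool); m[180:270,360:395]=True
m&=(W[...,2]>0.02)&(W[...,2]<0.045)
P=W[m];print(len(P),P.mean(0),np.percentile(P[:,2],[5,25,50,75,95]))
r=cv2.minAreaRect(P[:,:2].astype(np.float32)*1000);print(r,cv2.boxPoints(r))
ds=np.load("pics/side0.npy");S=cloud("side",ds)
m=np.zeros((400,640),bool); m[175:198,290:380]=True
m&=(S[...,2]>0.02)&(S[...,2]<0.045)
P=S[m];print(len(P),P.mean(0),np.percentile(P[:,2],[5,50,95]))
r=cv2.minAreaRect(P[:,:2].astype(np.float32)*1000);print(r)
E
```

```text
622 [ 0.52353428 -0.17233898  0.03086206] [0.02272081 0.02886147 0.03133663 0.03352535 0.0361087 ]
((522.8944702148438, -173.05963134765625), (219.58047485351562, 24.81627655029297), 8.725802421569824) [[ 412.4926  -177.45094]
 [ 416.2574  -201.98   ]
 [ 633.2963  -168.66832]
 [ 629.53156 -144.13927]]
490 [ 0.52543954 -0.16731108  0.02709073] [0.02100735 0.02804324 0.03040755]
((520.3785400390625, -169.3338623046875), (216.7800750732422, 29.48467445373535), 10.081650733947754)
```

```bash
python3 - <<'E'
from h import *
W=cloud("top",np.load("pics/top0.npy"));S=cloud("side",np.load("pics/side0.npy"))
for n,C in (("top",W),("side",S)):
    m=(abs(C[...,0]-.62)<.2)&(abs(C[...,1]-.33)<.2)
    print(n,m.sum())
    Z=C[m]
    for a,b in [(-.01,.01),(.03,.06),(.06,.08),(.08,.1),(.1,.12),(.13,.165),(.165,.215),(.22,.34),(.34,.4)]:
        q=Z[(Z[:,2]>a)&(Z[:,2]<b)]
        print(a,b,len(q),np.round(q.mean(0),4) if len(q) else '',np.round(q.std(0),3) if len(q) else '')
E
```

```text
top 18330
-0.01 0.01 11788 [0.6003 0.3148 0.0029] [0.121 0.124 0.003]
0.03 0.06 872 [0.6261 0.3145 0.0508] [0.086 0.101 0.007]
0.06 0.08 992 [0.6249 0.3525 0.0702] [0.06  0.102 0.006]
0.08 0.1 1167 [0.6812 0.3402 0.0897] [0.077 0.072 0.006]
0.1 0.12 568 [0.7699 0.3435 0.1083] [0.063 0.041 0.006]
0.13 0.165 19 [0.7973 0.3784 0.1325] [0.039 0.012 0.004]
0.165 0.215 3 [0.6807 0.4067 0.2118] [0.013 0.007 0.001]
0.22 0.34 833 [0.6731 0.3789 0.2732] [0.039 0.043 0.032]
0.34 0.4 214 [0.6365 0.3357 0.3456] [0.009 0.01  0.002]
side 36691
-0.01 0.01 17894 [5.938e-01 3.415e-01 2.000e-04] [0.124 0.107 0.002]
0.03 0.06 2719 [0.673  0.3522 0.0472] [0.102 0.079 0.008]
0.06 0.08 2364 [0.6677 0.3699 0.0706] [0.089 0.077 0.006]
0.08 0.1 2484 [0.682  0.3755 0.0901] [0.076 0.051 0.006]
0.1 0.12 1024 [0.7706 0.3943 0.1097] [0.061 0.035 0.006]
0.13 0.165 214 [0.6789 0.412  0.1486] [0.014 0.023 0.01 ]
0.165 0.215 442 [0.6645 0.3943 0.1911] [0.024 0.037 0.014]
0.22 0.34 4445 [0.6617 0.3886 0.268 ] [0.035 0.036 0.034]
0.34 0.4 270 [0.6337 0.3413 0.3432] [0.009 0.008 0.001]
```

View pics/s1.png

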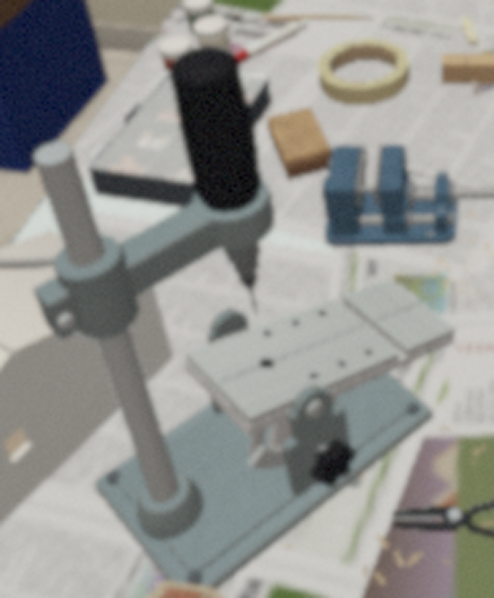

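View pics/t1.png

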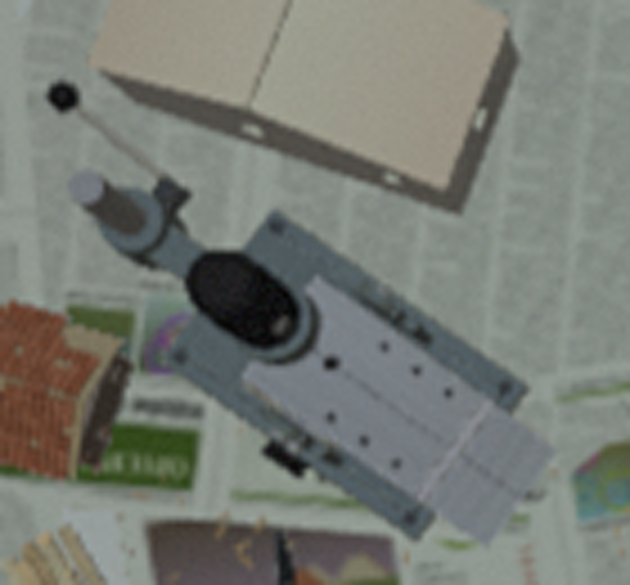

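View pics/t2.png

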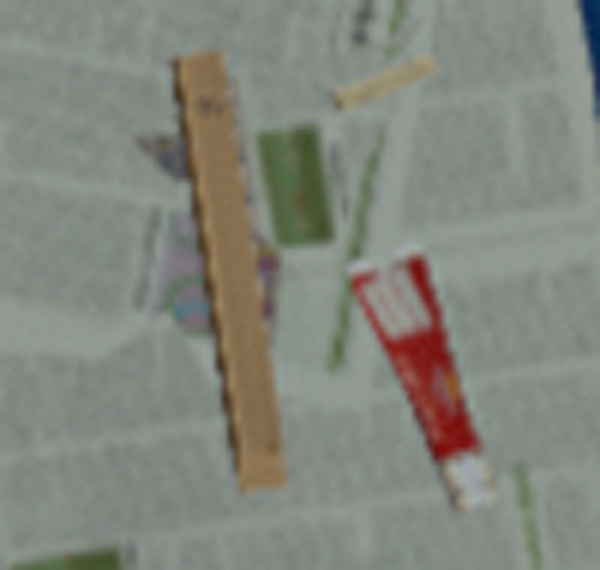

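```bash
cat >> h.py <<'E'
def ray(n,uv,z):
    c=env.get_calibration(n);K=c["camera_matrix"];T=c["world_from_camera"]
    d=T[:3,:3]@np.linalg.solve(K,[uv[0],uv[1],1]);o=T[:3,3]
    return o+d*(z-o[2])/d[2]
def fitplane(P):
    from numpy.random import default_rng
    r=default_rng(0);best=None
    for _ in range(300):
        a=P[r.choice(len(P),3,False)];n=np.cross(a[1]-a[0],a[2]-a[0]);n/=np.linalg.norm(n)+1e-12
        k=abs((P-a[0])@n)<.0025
        if best is None or k.sum()>best.sum(): best=k
    Q=P[best];c=Q.mean(0);n=np.linalg.svd(Q-c)[2][2];n*=np.sign(n[2]);return c,n,best
E
python3 - <<'E'
from h import *
W=cloud("top",np.load("pics/top0.npy"));S=cloud("side",np.load("pics/side0.npy"))
pt=np.array([[330,310],[540,455],[488,530],[260,378],[300,350]])/4.5+[130,100]
ps=np.array([[200,358],[385,285],[445,332],[260,408]])/2.6+[130,160]
for n,C,p in (("top",W,pt),("side",S,ps)):
    m=np.zeros((400,640),np.uint8);cv2.fillPoly(m,[np.round(p).astype(int)],1)
    P=C[m>0];P=P[P[:,2]>.02];c,nn,k=fitplane(P)
    print(n,len(P),k.sum(),c,nn,"tilt",np.degrees(np.arccos(nn[2])),"up dir",np.degrees(np.arctan2(-nn[1],-nn[0])))
    r=cv2.minAreaRect(P[k][:,:2].astype(np.float32)*1000);print(r)
    z=lambda x,y:c[2]-(nn[0]*(x-c[0])+nn[1]*(y-c[1]))/nn[2]
# hole & line
ht=np.array([331,363])/4.5+[130,100]; hs=np.array([267,362])/2.6+[130,160]; tip=np.array([255,313])/2.6+[130,160]
print("hole top",ray("top",ht,.09),"side",ray("side",hs,.09),"tip side",ray("side",tip,.138))
# scribed line ends
for n,a in (("top",[(331,363),(425,423),(525,492)]),("side",[(225,380),(350,310),(400,314)])):
    pass
crop("pics/top0.png","pics/t3.png",180,155,80,75,8)
crop("pics/side0.png","pics/s3.png",190,250,130,80,6)
E
```

```text
top 1266 718 [0.60292394 0.29154295 0.07392984] [-0.14143714 -0.25993673  0.9552112 ] tilt 17.21300879235822 up dir 61.448441797333594
((603.7244873046875, 292.7125244140625), (164.16415405273438, 62.18706512451172), 56.50614929199219)
side 2064 1977 [0.60772093 0.30354135 0.07514737] [-0.16828859 -0.25107366  0.95322661] tilt 17.593188320691265 up dir 56.16701157277597
((605.0074462890625, 298.3372497558594), (166.85731506347656, 73.9161376953125), 56.08167266845703)
hole top [0.63622217 0.33691211 0.09      ] side [0.63562649 0.33663005 0.09      ] tip side [0.63735863 0.33581964 0.138     ]
```

View pics/t3.png

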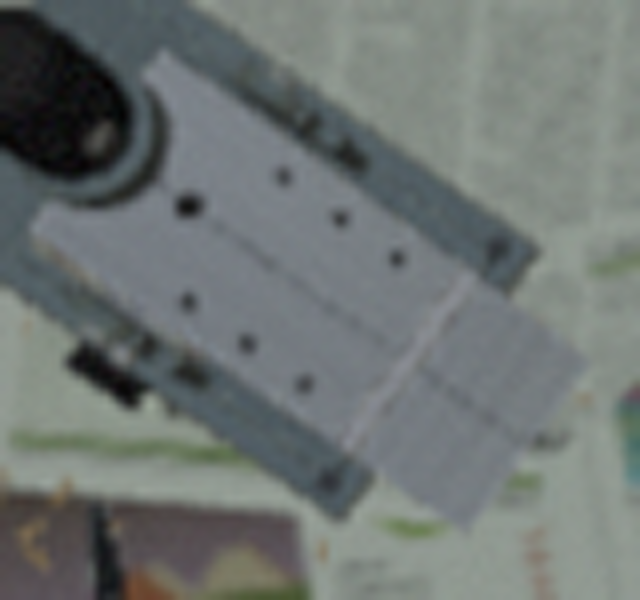

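View pics/s3.png

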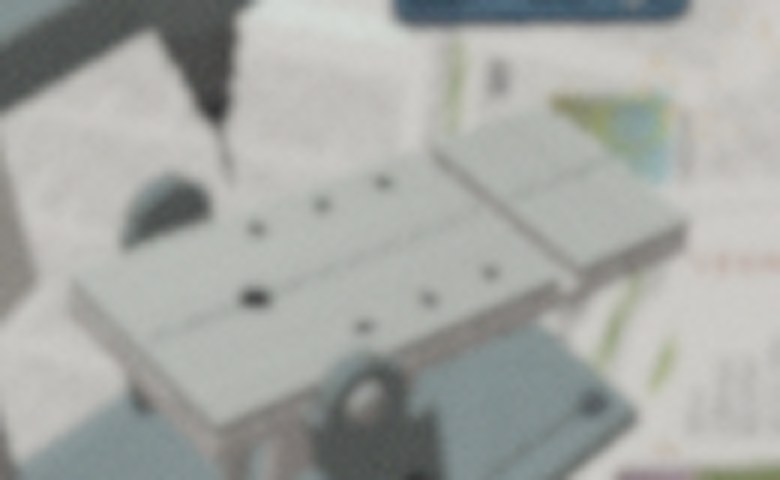

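```bash
python3 - <<'E'
from h import *
n_=np.array([-np.sin(np.radians(17.4))*np.cos(np.radians(56.2)),-np.sin(np.radians(17.4))*np.sin(np.radians(56.2)),np.cos(np.radians(17.4))]);p0=np.array([.6362,.3367,.09])
def hit(n,uv):
    c=env.get_calibration(n);K=c["camera_matrix"];T=c["world_from_camera"]
    d=T[:3,:3]@np.linalg.solve(K,[uv[0],uv[1],1]);o=T[:3,3];return o+d*((p0-o)@n_)/(d@n_)
T=lambda u,v:(np.array([u,v])/8-.44+[180,155]) ; S=lambda u,v:(np.array([u,v])/6-.42+[190,250])
def go(n,f,hole,pts):
    h=hit(n,f(*hole));print(n,"hole",h)
    for q in pts:
        e=hit(n,f(*q));d=h-e;print(q,np.round(e,4),"len",np.linalg.norm(d),"yaw",np.degrees(np.arctan2(d[1],d[0])))
go("top",T,(188,205),[(522,440),(420,368)])
go("side",S,(255,298),[(608,158),(480,207)])
# edges yaw
for n,f,a,b in(("top",T,(465,527),(40,232)),("top",T,(585,362),(160,60)),("side",S,(683,222),(225,420)),("side",S,(548,105),(75,280))):
    a,b=hit(n,f(*a)),hit(n,f(*b));d=b-a;print(n,np.linalg.norm(d),np.degrees(np.arctan2(d[1],d[0])))
a=hit("top",T(465,527));b=hit("top",T(585,362));m=(a+b)/2;print("low end mid",m,np.linalg.norm(a-b),p0-m,np.degrees(np.arctan2(*(p0-m)[1::-1])))
a=hit("side",S(683,222));b=hit("side",S(548,105));m=(a+b)/2;print("low end mid",m,np.linalg.norm(a-b),np.degrees(np.arctan2(*(p0-m)[1::-1])))
# tilt along profile, side cloud restricted; noise of z vs distance
C=cloud("side",np.load("pics/side0.npy"))
yaw=np.radians(56.2);ux=np.array([np.cos(yaw),np.sin(yaw)]);uy=np.array([-ux[1],ux[0]])
q=C[...,:2]-p0[:2];x=q@ux;y=q@uy
m=(abs(y)<.034)&(x<.034)&(x>-.138)&(abs(C[...,2]-.09-x*.313)<.012)
A=np.c_[x[m],y[m],np.ones(m.sum())];s=np.linalg.lstsq(A,C[...,2][m],rcond=None)[0];print("side slope",s,np.degrees(np.arctan(s[0])),m.sum())
C=cloud("top",np.load("pics/top0.npy"))
q=C[...,:2]-p0[:2];x=q@ux;y=q@uy
m=(abs(y)<.034)&(x<-.01)&(x>-.138)&(abs(C[...,2]-.09-x*.313)<.012)
A=np.c_[x[m],y[m],np.ones(m.sum())];s=np.linalg.lstsq(A,C[...,2][m],rcond=None)[0];print("top slope",s,np.degrees(np.arctan(s[0])),m.sum())
# beam: side-cloud check
for n,uv in(("top",(np.array([208,104])/6-.42+[340,180])),):
    print("mark",ray(n,uv,.03))
E
```

```text
top hole [0.63749078 0.33822823 0.090623  ]
(522, 440) [0.5592 0.2231 0.047 ] len 0.14593228215368778 yaw 55.78355813487798
(420, 368) [0.5837 0.2589 0.0606] len 0.10044101972759553 yaw 55.82491896781479
side hole [0.63664777 0.33698022 0.09015103]
(608, 158) [0.558  0.2218 0.0464] len 0.14616943518867584 yaw 55.6567457923508
(480, 207) [0.5893 0.2663 0.0635] len 0.0892005379117081 yaw 56.16390318063516
top 0.18309748404040285 55.7300687635943
top 0.1855308543129964 55.922927748014324
side 0.18157853590594722 55.479611400532114
side 0.18953247426043932 55.88382509995885
low end mid [0.55768091 0.22194936 0.04642881] 0.07456370114885641 [0.07851909 0.11475064 0.04357119] 55.61778479572429
low end mid [0.55563184 0.22318496 0.04639336] 0.07632378383549701 54.63448650178293
side slope [ 0.31999495 -0.00136816  0.08888344] 17.744409238020587 2073
top slope [0.32007508 0.00298408 0.09153008] 17.74857354633661 1098
mark [ 0.60411133 -0.16043861  0.03      ]
```

```bash
python3 -m creep '[[2,-4.5,0.5,0,0,-0.12,6],[4,-9,1,0,0,-0.25,6],[6,-13.5,1.5,0,0,-0.39,6],[8,-18,2,0,0,-0.53,6],[10,-22.5,2,0,0,-0.67,6],[12,-27,2,0,0,-0.81,6],[14,-31.5,2,0,0,-0.95,6],[16,-36,2,0,0,-1.08,6]]'
python3 -m creep '[[1,-4.5,0,0,0,-0.13,5.5],[2,-9,0,0,0,-0.26,5.5],[3,-13.5,0,0,0,-0.4,5.5],[4,-18,0,0,0,-0.53,5.5],[5.5,-23,0,0,0,-0.67,5.5],[6.8,-28,-1,0,0,-0.8,5.5],[8,-34,-3,0,0,-0.94,5.5],[8.8,-40,-5,0,0,-1.08,5.5]]'
python3 - <<'E'
from station import env;import numpy as np
from scipy.spatial.transform import Rotation as R
s=env.get_state();print(np.round(s["tool_pos"],4),np.round(R.from_rotvec(s["ee_rot"]).as_matrix(),3).tolist(),np.round(s["joint_positions"],2))
E
```

```text
clock: 1.6
tool_pos: [0.391, 0.2191, 0.2429]
ee_rot: [-3.136, -0.169, -0.001]
force: [1.3, -0.4, 0.4]
grip_width: 0.06
clock: 2.4
tool_pos: [0.4744, -0.1502, 0.2029]
ee_rot: [-2.777, 1.467, -0.003]
force: [0.9, 0.8, -0.8]
grip_width: 0.0548
[ 0.4744 -0.1502  0.2029] [[0.563, -0.826, 0.002], [-0.826, -0.563, -0.0], [0.001, -0.002, -1.0]] [-0.46  0.05  0.7   1.85 -0.03  1.25 -0.72]
```

```bash
python3 -m creep '[[0,0,0,0,0,-0.13,5.5],[0,0,-2,0,0,-0.26,5.5],[0,0,-5,0,0,-0.38,5.5],[0,0,-8,0,0,-0.452,5.5],[0,0,-11,0,0,-0.452,5.5],[0,0,-12,0,0,-0.452,5.5],[0,0,-12,0,0,-0.452,5.5],[0,0,-12,0,0,-0.452,5.5]]'
python3 - <<'E'
from h import *
from scipy.spatial.transform import Rotation as R
s=env.get_state();M=R.from_rotvec(s["ee_rot"]).as_matrix();print(s["tool_pos"],np.degrees(np.arctan2(M[1,0],M[0,0])),M[:,2])
for n in("top","side"):
    p,d=env.read_camera(n);cv2.imwrite(f"pics/{n}2.png",p[:,:,::-1])
crop("pics/side2.png","pics/s4.png",270,120,160,100,5)
E
```

```text
clock: 3.2
tool_pos: [0.4746, -0.1485, 0.084]
ee_rot: [-2.383, 2.046, -0.002]
force: [0.1, 0.2, -0.2]
grip_width: 0.0548
[ 0.47464799 -0.1484579   0.08397797] -81.29949852368878 [ 1.31887857e-03 -2.88973601e-04 -9.99999089e-01]
```

View pics/s4.png

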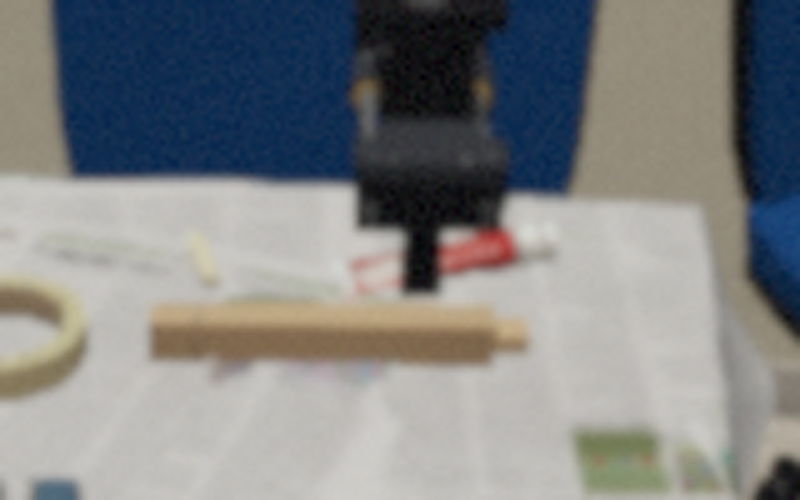

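View pics/top2.png

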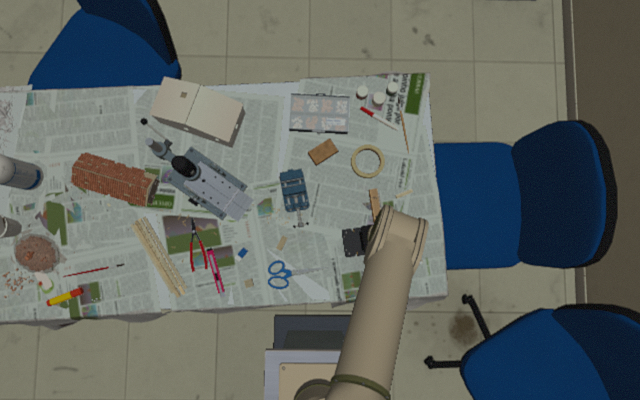

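```bash
python3 -m creep '[[0.4,-3.1,0,0,0,0,5.5],[0.4,-3.1,0,0,0,0,5.5],[0.4,-3.1,-2,0,0,0,5.5],[0.4,-3.1,-4,0,0,0,5.5],[0.4,-3.1,-5,0,0,0,5.5],[0.4,-3.1,-5,0,0,0,5.5],[0.4,-3.1,-5,0,0,0,5.5],[0.4,-3.1,-5,0,0,0,5.5]]'
python3 - <<'E'
from h import *
for n in("side",):
    p,d=env.read_camera(n);cv2.imwrite(f"pics/{n}3.png",p[:,:,::-1])
crop("pics/side3.png","pics/s5.png",270,120,160,100,5)
E
```

```text
clock: 4.1
tool_pos: [0.4786, -0.1793, 0.0338]
ee_rot: [-2.383, 2.046, -0.002]
force: [0.1, 0.6, 0.0]
grip_width: 0.0548
```

View pics/s5.png

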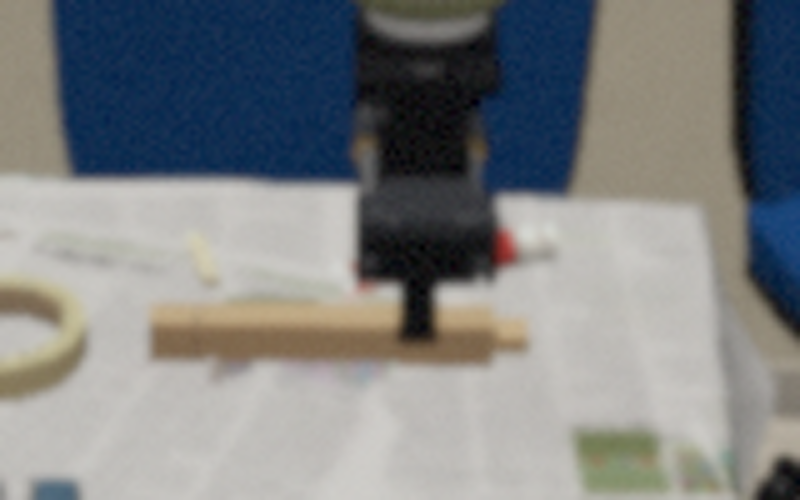

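```bash
python3 -m creep '[[0,0,-1.2,0,0,0,5.5],[0,0,-2.4,0,0,0,5.5],[0,0,-2.8,0,0,0,5.5],[0,0,-2.8,0,0,0,5.5],[0,0,-2.8,0,0,0,2],[0,0,-2.8,0,0,0,2],[0,0,-2.8,0,0,0,2],[0,0,-2.8,0,0,0,2]]' 40
python3 -m creep '[[0,0,0,0,0,0,1.5],[0,0,0,0,0,0,1.5],[0,0,0,0,0,0,1.5],[0,0,0.5,0,0,0,1.5],[0,0,1.5,0,0,0,1.5],[0,0,3,0,0,0,1.5],[0,0,5,0,0,0,1.5],[0,0,5,0,0,0,1.5]]' 40
python3 - <<'E'
from h import *
print(env.get_state()["force"])
p,d=env.read_camera("side");cv2.imwrite(f"pics/side4.png",p[:,:,::-1])
crop("pics/side4.png","pics/s6.png",270,110,160,110,5)
E
```

```text
clock: 4.95
tool_pos: [0.4781, -0.1792, 0.005]
ee_rot: [-2.383, 2.046, -0.001]
force: [-0.7, 0.4, -0.3]
grip_width: 0.0307
clock: 5.75
tool_pos: [0.4797, -0.1798, 0.0579]
ee_rot: [-2.381, 2.045, -0.006]
force: [0.3, -0.8, -2.0]
grip_width: 0.0233
[ 0.34627057 -0.75896001 -1.9997061 ]
```

View pics/s6.png

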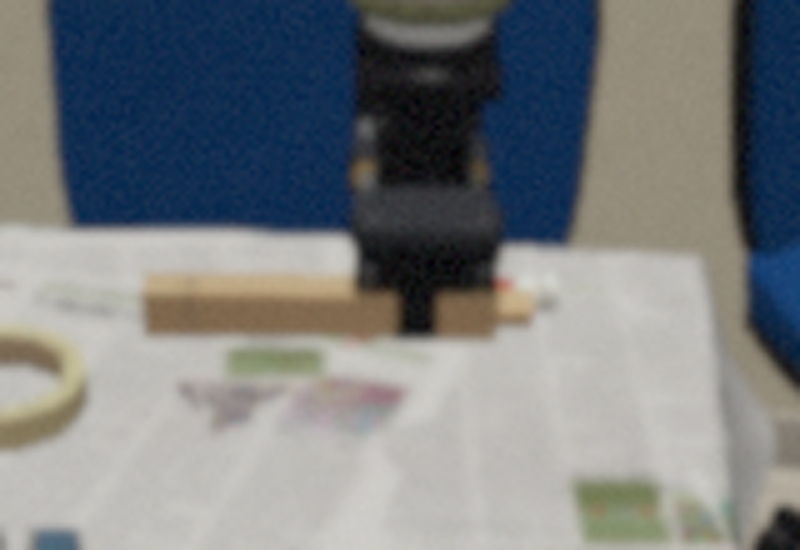

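```bash
python3 - <<'E'
from h import *
from scipy.spatial.transform import Rotation as R
C=cloud("top",np.load("pics/top0.npy"))[160:225,270:315].reshape(-1,3);C=C[C[:,2]>.015];print("vise",C.min(0),C.max(0),np.percentile(C,[2,98],axis=0))
s=env.get_state();print(s["tool_pos"])
y=np.radians(55.8);t=np.radians(17.75)
ux=np.array([np.cos(y),np.sin(y),0]);uy=np.array([-ux[1],ux[0],0])
Q=R.from_rotvec(-t*uy)*R.from_rotvec([0,0,np.radians(47.1)])
print("rotvec",Q.as_rotvec(), "tilt",-t*uy, "slope", ux*np.cos(t)+[0,0,np.sin(t)],"n",-ux*np.sin(t)+[0,0,np.cos(t)])
E
```

```text
vise [0.42552924 0.02137682 0.01513274] [0.71457802 0.12354328 1.38299005] [[0.52139993 0.03964221 0.01635274]
 [0.6777584  0.11746193 0.07383945]]
[ 0.47910664 -0.17935638  0.0565873 ]
rotvec [ 0.17002819 -0.26947837  0.81531393] tilt [ 0.25622621 -0.17413115 -0.        ] slope [0.53532585 0.78770806 0.3048643 ] n [-0.17135915 -0.25214734  0.9523958 ]
```

```bash
python3 -m creep '[[0,0,3,0,0,0,1.5],[0,1,7,0,0,0.1,1.5],[0.3,5,11.3,0,0,0.22,1.5],[0.6,9.5,11.3,0,0,0.34,1.5],[0.9,14,11.3,0,0,0.46,1.5],[1.1,18.5,11.3,0,0,0.59,1.5],[1.3,23,11.3,0,0,0.71,1.5],[1.5,27.2,11.3,0,0,0.822,1.5]]' 40
python3 -m creep '[[0,1,0,0.05,-0.03,0,1.5],[0,2,0,0.09,-0.06,0,1.5],[0,3,0,0.13,-0.09,0,1.5],[0,3.5,0,0.17,-0.12,0,1.5],[0,3.5,0,0.215,-0.145,0,1.5],[0,3.5,0,0.256,-0.174,0,1.5],[0,3.5,0,0.256,-0.174,0,1.5],[0,3.5,0,0.256,-0.174,0,1.5]]' 40
cat > st.py <<'E'
from h import *
from scipy.spatial.transform import Rotation as R
y=np.radians(55.8);t=np.radians(17.75)
ux=np.array([np.cos(y),np.sin(y),0]);uy=np.array([-ux[1],ux[0],0])
sl=ux*np.cos(t)+[0,0,np.sin(t)];nn=-ux*np.sin(t)+[0,0,np.cos(t)]
piv=np.array([.6367,.337,.09])
def st():
    s=env.get_state();M=R.from_rotvec(s["ee_rot"]).as_matrix()
    bx=-np.cross(M[:,0],M[:,2]) # horizontal along beam
    bx=np.cross(M[:,2],M[:,0]); bx*=np.sign(bx@ux)
    d=s["tool_pos"]-piv
    print("tcp",np.round(s["tool_pos"],4),"face s,y,n mm",np.round([d@sl*1e3,d@uy*1e3,d@nn*1e3],1),"yaw",np.degrees(np.arctan2(bx[1],bx[0])).round(2),"tilt",np.degrees(np.arcsin(bx[2])).round(2),"roll",np.degrees(np.arcsin(M[2,0])).round(2),"F",np.round(s["force"],1),"Fslope",np.round([s["force"]@sl,s["force"]@uy,s["force"]@nn],1),"w",s["grip_width"].round(4))
E
python3 - <<'E'
from st import *
st()
for n in("side","top"):
    p,d=env.read_camera(n);cv2.imwrite(f"pics/{n}5.png",p[:,:,::-1]);np.save(f"pics/{n}5.npy",d)
crop("pics/side5.png","pics/s7.png",150,150,240,180,3.3)
E
```

```text
clock: 6.6
tool_pos: [0.4923, 0.095, 0.1676]
ee_rot: [-3.005, 0.915, 0.001]
force: [0.5, -0.4, -1.0]
grip_width: 0.0239
clock: 7.4
tool_pos: [0.4926, 0.1277, 0.1677]
ee_rot: [-2.718, 0.837, -0.13]
force: [0.4, 0.1, -1.0]
grip_width: 0.0234Traceback (most recent call last):
  File "<stdin>", line 2, in <module>
  File "st.py", line 12, in st
    print("tcp",np.round(s["tool_pos"],4),"face s,y,n mm",np.round([d@sl*1e3,d@uy*1e3,d@nn*1e3],1),"yaw",np.degrees(np.arctan2(bx[1],bx[0])).round(2),"tilt",np.degrees(np.arcsin(bx[2])).round(2),"roll",np.degrees(np.arcsin(M[2,0])).round(2),"F",np.round(s["force"],1),"Fslope",np.round([s["force"]@sl,s["force"]@uy,s["force"]@nn],1),"w",s["grip_width"].round(4))
                                                                                                                                                                                                                                                                                                                                                 ^^^^^^^^^^^^^^^^^^^^^
AttributeError: 'float' object has no attribute 'round'
```

```bash
sed -i 's/s\["grip_width"\].round(4)/round(s["grip_width"],4)/' st.py
python3 - <<'E'
from st import *
st()
for n in("side","top"):
    p,d=env.read_camera(n);cv2.imwrite(f"pics/{n}5.png",p[:,:,::-1]);np.save(f"pics/{n}5.npy",d)
crop("pics/side5.png","pics/s7.png",150,150,240,180,3.3)
crop("pics/top5.png","pics/t7.png",160,120,160,120,4.5)
E
```

```text
tcp [0.4926 0.1277 0.1677] face s,y,n mm [-218.3    1.5  151.4] yaw 55.78 tilt 17.66 roll -0.02 F [ 0.4  0.1 -1. ] Fslope [-0.  -0.2 -1. ] w 0.0234
```

View pics/s7.png

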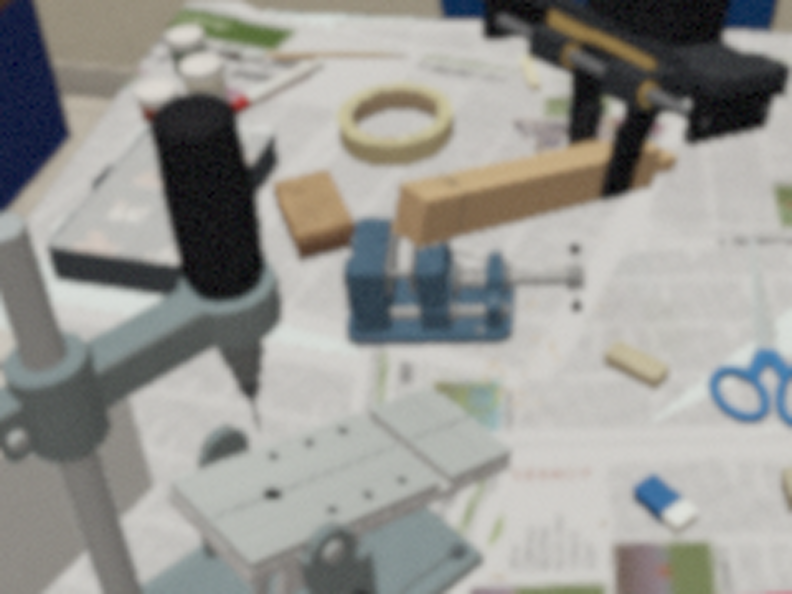

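View pics/t7.png

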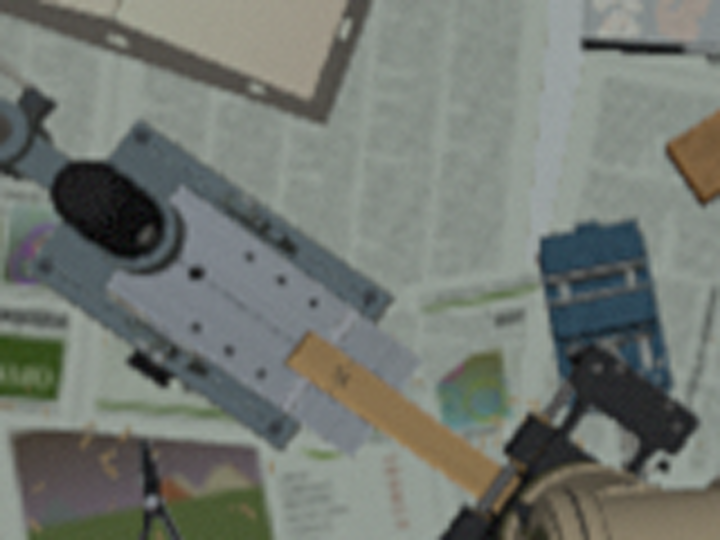

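```bash
cat >> st.py <<'E'
def tri(uvt,uvs):
    A=[];b=[]
    for n,uv in(("top",uvt),("side",uvs)):
        c=env.get_calibration(n);K=c["camera_matrix"];T=c["world_from_camera"]
        d=T[:3,:3]@np.linalg.solve(K,[uv[0],uv[1],1]);d/=np.linalg.norm(d);P=np.eye(3)-np.outer(d,d);A.append(P);b.append(P@T[:3,3])
    A=np.vstack(A);b=np.hstack(b);x=np.linalg.lstsq(A,b,rcond=None)[0];return x,np.linalg.norm(A@x-b)
def fc(X,o): d=X-o;return np.round([d@sl*1e3,d@uy*1e3,d@nn*1e3],1)
E
python3 - <<'E'
from st import *
tcp=env.get_state()["tool_pos"]
mt=np.array([342,375])/4.5-.4+[160,120];ms=np.array([448,182])/3.3-.35+[150,150]
X,r=tri(mt,ms);print("mark tri",X,r,"rel tcp s,y,n",fc(X,tcp))
# plane fit of beam top from depth
for n in("top","side"):
    C=cloud(n,np.load(f"pics/{n}5.npy"));d=C-tcp
    s,yy,h=d@sl,d@uy,d@nn
    m=(s>.03)&(s<.145)&(abs(yy)<.02)&(abs(h-.0245)<.008)
    P=C[m];c,n_,k=fitplane(P);ax=np.array([P@sl,P@uy]).T.astype(np.float32)*1000
    print(n,m.sum(),"n off",fc(c,tcp),"normal tilt",np.degrees(np.arctan2(-(n_@ux),n_[2])),"roll",np.degrees(np.arctan2(n_@uy,n_[2])))
    mm=(s>.03)&(s<.18)&(abs(yy)<.025)&(abs(h-.0245)<.008)
    Q=np.c_[s[mm],yy[mm]].astype(np.float32)*1000;print(cv2.minAreaRect(Q),Q.max(0))
E
```

```text
mark tri [0.5574864  0.22172795 0.22989107] 2.5589729892598935e-05 rel tcp s,y,n [127.1  -0.8  24.5]
top 419 n off [88.1 -0.3 26.7] normal tilt 17.85592021971713 roll -2.3511953891590536
((92.9742431640625, -0.5401468276977539), (23.92206573486328, 125.83317565917969), 89.7489242553711) [155.85818   11.646509]
side 451 n off [90.1  3.9 23.7] normal tilt 17.692893353374586 roll 3.712393482875143
((92.77014923095703, 1.5368499755859375), (125.38826751708984, 26.935274124145508), 0.05643193796277046) [155.47174   15.037582]
```

```bash
python3 -m creep '[[0.5,0.7,-1.6,0,0,0,1.5],[1,1.4,-3.4,0,0,0,1.5],[1.5,2.1,-5.1,0,0,0,1.5],[2,2.8,-6.8,0,0,0,1.5],[2.5,3.6,-8.5,0,0,0,1.5],[3,4.3,-9.7,0,0,0,1.5],[3.15,4.5,-10.3,0,0,0,1.5],[3.15,4.5,-10.3,0,0,0,1.5]]' 40
python3 - <<'E'
from st import *
st()
p,d=env.read_camera("side");cv2.imwrite(f"pics/side6.png",p[:,:,::-1]);np.save("pics/side6.npy",d)
crop("pics/side6.png","pics/s8.png",170,180,160,130,5)
E
```

```text
clock: 8.3
tool_pos: [0.524, 0.1731, 0.0639]
ee_rot: [-2.719, 0.835, -0.129]
force: [-0.2, -0.5, -1.8]
grip_width: 0.0235
tcp [0.524  0.1731 0.0639] face s,y,n mm [-197.4    1.1   35.8] yaw 55.85 tilt 17.62 roll -0.03 F [-0.2 -0.5 -1.8] Fslope [-1.1 -0.1 -1.6] w 0.0235
```

View pics/s8.png

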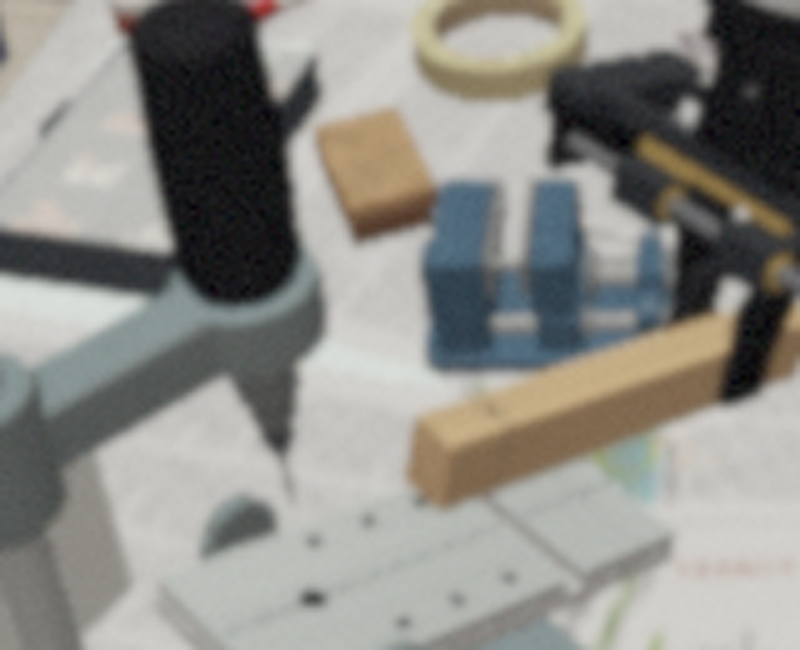

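```bash
python3 -m creep '[[0.2,0.3,-1.1,0,0,0,1.5],[0.45,0.57,-2.3,0,0,0,1.5],[1.25,1.75,-1.85,0,0,0,1.5],[2.05,2.95,-1.4,0,0,0,1.5],[2.85,4.1,-0.9,0,0,0,1.5],[3.65,5.3,-0.45,0,0,0,1.5],[4.2,6.1,-0.15,0,0,0,1.5],[4.2,6.1,-0.15,0,0,0,1.5]]' 40
python3 - <<'E'
from st import *
st()
p,d=env.read_camera("side");cv2.imwrite(f"pics/side7.png",p[:,:,::-1]);np.save("pics/side7.npy",d)
crop("pics/side7.png","pics/s9.png",190,210,130,100,6)
E
```

```text
clock: 9.15
tool_pos: [0.5674, 0.2359, 0.0643]
ee_rot: [-2.717, 0.833, -0.132]
force: [-0.2, 0.2, -1.1]
grip_width: 0.0234
tcp [0.5674 0.2359 0.0643] face s,y,n mm [-124.6    0.5   12.9] yaw 55.93 tilt 17.83 roll 0.06 F [-0.2  0.2 -1.1] Fslope [-0.3  0.3 -1.1] w 0.0234
```

View pics/s9.png

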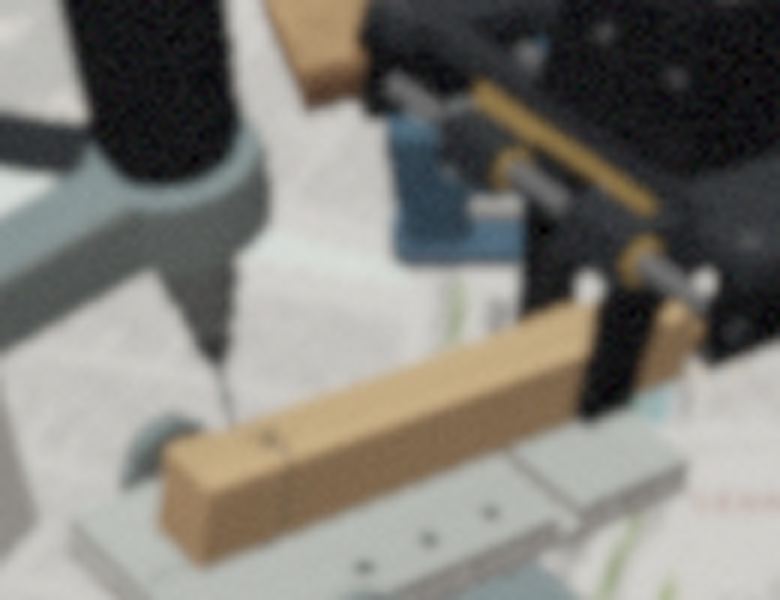

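```bash
python3 -m creep '[[0.1,0.15,0.05,0,0,0,1.5],[0.2,0.3,0.1,0,0,0,1.5],[0.3,0.45,0.17,0,0,0,1.5],[0.38,0.55,0.21,0,0,0,1.5],[0.42,0.61,-0.03,0,0,0,1.5],[0.46,0.68,-0.27,0,0,0,1.5],[0.46,0.68,-0.27,0,0,0,1.5],[0.46,0.68,-0.27,0,0,0,1.5]]' 40
python3 - <<'E'
from st import *
st()
p,d=env.read_camera("side");cv2.imwrite(f"pics/side8.png",p[:,:,::-1]);np.save("pics/side8.npy",d)
crop("pics/side8.png","pics/s10.png",190,210,130,100,6)
E
```

```text
clock: 10.0
tool_pos: [0.5709, 0.2405, 0.0604]
ee_rot: [-2.717, 0.836, -0.13]
force: [-0.5, 1.0, -1.0]
grip_width: 0.0234
tcp [0.5709 0.2405 0.0604] face s,y,n mm [-120.3    0.2    7.4] yaw 55.79 tilt 17.72 roll -0.0 F [-0.5  1.  -1. ] Fslope [ 0.2  1.  -1.1] w 0.0234
```

View pics/s10.png

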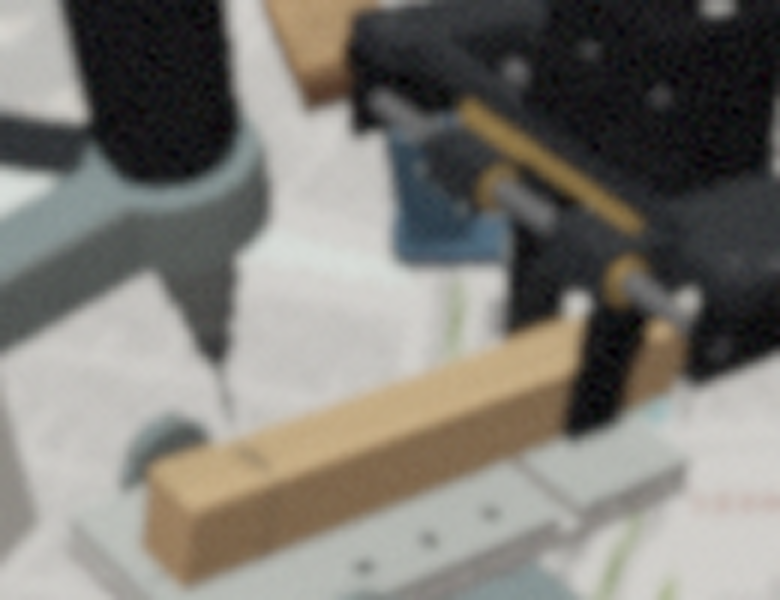

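```bash
python3 -m creep '[[0.08,0.12,0.05,0,0,0,1.5],[0.15,0.22,0.08,0,0,0,1.5],[0.16,0.24,0.03,0,0,0,1.5],[0.17,0.25,-0.02,0,0,0,1.5],[0.18,0.26,-0.06,0,0,0,1.5],[0.18,0.26,-0.06,0,0,0,1.5],[0.18,0.26,-0.06,0,0,0,1.5],[0.18,0.26,-0.06,0,0,0,1.5]]' 14
python3 -c "
from st import *
st()"
```

```text
clock: 10.85
tool_pos: [0.5728, 0.2432, 0.06]
ee_rot: [-2.717, 0.836, -0.131]
force: [-0.0, -0.3, -1.5]
grip_width: 0.0242
tcp [0.5728 0.2432 0.06  ] face s,y,n mm [-1.173e+02  1.000e-01  6.000e+00] yaw 55.79 tilt 17.74 roll 0.0 F [-0.  -0.3 -1.5] Fslope [-0.8 -0.2 -1.4] w 0.0242
```

```bash
python3 -m creep '[[0.01,0.01,-0.04,0,0,0,1.5],[0.01,0.02,-0.08,0,0,0,1.5],[0.02,0.03,-0.12,0,0,0,1.5],[0.03,0.04,-0.15,0,0,0,1.5],[0.03,0.05,-0.19,0,0,0,1.5],[0.03,0.05,-0.19,0,0,0,1.5],[0.03,0.05,-0.19,0,0,0,1.5],[0.03,0.05,-0.19,0,0,0,1.5]]' 14
python3 - <<'E'
from st import *
st()
for n in("side","top"):
    p,d=env.read_camera(n);cv2.imwrite(f"pics/{n}9.png",p[:,:,::-1]);np.save(f"pics/{n}9.npy",d)
crop("pics/side9.png","pics/s11.png",195,240,65,50,12)
crop("pics/top9.png","pics/t11.png",170,150,80,60,9)
E
```

```text
clock: 11.65
tool_pos: [0.5731, 0.2435, 0.0594]
ee_rot: [-2.716, 0.836, -0.13]
force: [-10.3, -5.2, 15.8]
grip_width: 0.024
tcp [0.5731 0.2435 0.0594] face s,y,n mm [-1.171e+02  1.000e-01  5.300e+00] yaw 55.76 tilt 17.78 roll -0.05 F [-10.3  -5.2  15.8] Fslope [-4.8  5.6 18.2] w 0.024
```

View pics/s11.png

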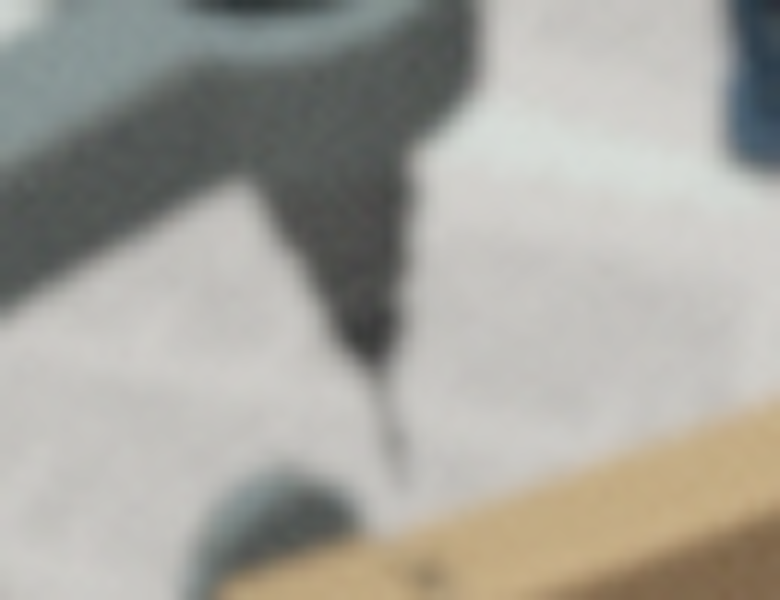

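View pics/t11.png

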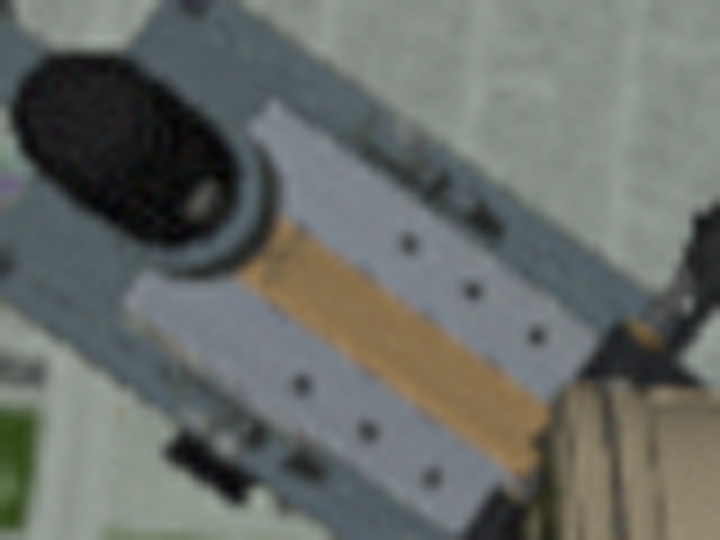

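```bash
python3 - <<'E'
from st import *
f=lambda u,v:np.array([u,v])/12-.46+[195,240]
tip=f(406,488);mk=f(428,573)
h=f2=None
T=ray("side",tip,.138)
print("tip by side",T)
# mark: ray intersects top plane: z from piv: height 30/cos
for pz in(.0889,.09,.0915):
    z=pz+.03/np.cos(t); M=ray("side",mk,z);print(pz,"mark",M,"mark-tip s-horiz,y mm",((M-T)@ux*1e3).round(1),((M-T)@uy*1e3).round(1))
tcp=env.get_state()["tool_pos"];print("mark via tcp",tcp+.127*sl+.0245*nn)
mt=np.array([262,262])/9-.45+[170,150]
# projected expected in image
print(tip,mk,proj("side",[T-[0,0,.0165]]),proj("side",tcp+.127*sl+.0245*nn))
p,_=env.read_camera("side");env.read_camera("top")
for n in("side","top"):
  for l in("drill_tip","beam_mark"): print(n,l,[(np.round(r["point"],4).tolist(),round(r["confidence"],2)) for r in env.find_in(n,l)[:2]])
# beam yaw & plane in top/side depth, gap below
for n in("top","side"):
    C=cloud(n,np.load(f"pics/{n}9.npy"));d=C-piv;s,yy,h=d@sl,d@uy,d@nn
    m=(s>-.09)&(s<-.0)&(abs(yy)<.010)&(abs(h-.03)<.008);A=np.c_[s[m],yy[m],np.ones(m.sum())];c=np.linalg.lstsq(A,h[m],rcond=None)[0]
    m2=(s>-.09)&(s<-.0)&(abs(yy)<.036)&(abs(yy)>.022)&(abs(h)<.006);A2=np.c_[s[m2],yy[m2],np.ones(m2.sum())];c2=np.linalg.lstsq(A2,h[m2],rcond=None)[0]
    print(n,m.sum(),c,m2.sum(),c2,"rel tilt deg",np.degrees(c[0]-c2[0]))
    mm=(s>-.09)&(s<.02)&(abs(yy)<.02)&(h>.02)&(h<.038);bins=[np.median(yy[mm&(s>a)&(s<a+.02)]) for a in(-.09,-.07,-.05,-.03,-.01)];print(np.round(bins,4))
E
```

```text
tip by side [0.63700005 0.33532975 0.138     ]
0.0889 mark [0.63617017 0.33561613 0.12039951] mark-tip s-horiz,y mm -0.2 0.8
0.09 mark [0.63564536 0.33653886 0.12149951] mark-tip s-horiz,y mm 0.2 1.8
0.0915 mark [0.6349297  0.33779714 0.12299951] mark-tip s-horiz,y mm 0.9 3.1
mark via tcp [0.6368698  0.33730286 0.12138467]
[228.37333333 280.20666667] [230.20666667 287.29      ] [[229.73514491 286.68300303]] [[229.40599586 287.56469531]]
side drill_tip [([0.6465, 0.3811, 0.0906], 0.71)]
side beam_mark [([0.6088, 0.3157, 0.1028], 0.84)]
top drill_tip [([0.6433, 0.3417, 0.0861], 0.82), ([0.6165, 0.2999, 0.1078], 0.53)]
top beam_mark [([0.6151, 0.2995, 0.11], 0.9)]
top 219 [-0.00572254 -0.00986566  0.03195017] 279 [ 0.00134681 -0.00719821  0.00129442] rel tilt deg -0.4050437741720278
[ 0.0011 -0.0005 -0.0002 -0.0007 -0.0008]
side 300 [-0.00310426 -0.00059111  0.02928846] 227 [-0.00666716  0.01092706 -0.00140183] rel tilt deg 0.20413865592615166
[0.0059 0.0065 0.0061 0.0066 0.0064]
```

```bash
python3 -m creep '[[-0.01,-0.01,0.03,0,0,0,1.5],[-0.02,-0.01,0.05,0,0,0,1.5],[-0.02,-0.01,0.06,0,0,0,1.5],[-0.02,-0.01,0.06,0,0,0,1.5],[-0.02,-0.01,0.06,0,0,0,1.5],[-0.02,-0.01,0.06,0,0,0,1.5],[-0.02,-0.01,0.06,0,0,0,1.5],[-0.02,-0.01,0.06,0,0,0,1.5]]' 14
python3 - <<'E'
from st import *
st();s=env.get_state();print(s["moment"])
E
```

```text
clock: 12.85
tool_pos: [0.573, 0.2435, 0.0593]
ee_rot: [-2.716, 0.836, -0.13]
force: [-4.6, -2.9, 7.6]
grip_width: 0.0237
tcp [0.573  0.2435 0.0593] face s,y,n mm [-1.171e+02  1.000e-01  5.300e+00] yaw 55.77 tilt 17.77 roll -0.01 F [-4.6 -2.9  7.6] Fslope [-2.4  2.2  8.8] w 0.0237
[-0.59394123  1.0482748   0.14685198]
```

```bash
python3 -m creep '[[0,0,0,0,0,0,1.5],[0,0,0,0,0,0,1.5],[0,0,0,0,0,0,1.5],[0,0,0,0,0,0,1.5],[0,0,0,0,0,0,1.5],[0,0,0,0,0,0,1.5],[0,0,0,0,0,0,1.5],[0,0,0,0,0,0,1.5]]' 12
python3 - <<'E'
from st import *
st()
ims=[env.read_camera("side") for _ in range(6)]
p=np.mean([i[0].astype(float) for i in ims],0).astype(np.uint8);cv2.imwrite("pics/sidea.png",p[:,:,::-1])
crop("pics/sidea.png","pics/s12.png",195,240,130,70,6)
C=np.median([cloud("side",i[1]) for i in ims],0);d=C-piv;s,yy,h=d@sl,d@uy,d@nn
m=(s>-.09)&(s<.02)&(abs(yy-.003)<.008)&(abs(h-.03)<.008);A=np.c_[s[m],yy[m],np.ones(m.sum())];c=np.linalg.lstsq(A,h[m],rcond=None)[0]
m2=(s>-.09)&(s<.02)&(abs(yy)<.037)&(yy>.018)&(abs(h)<.005);A2=np.c_[s[m2],yy[m2],np.ones(m2.sum())];c2=np.linalg.lstsq(A2,h[m2],rcond=None)[0]
print(m.sum(),c,m2.sum(),c2,"tilt",np.degrees(c[0]-c2[0]))
E
```

```text
clock: 13.65
tool_pos: [0.573, 0.2434, 0.0594]
ee_rot: [-2.716, 0.836, -0.13]
force: [-4.6, -2.5, 6.9]
grip_width: 0.0239
tcp [0.573  0.2434 0.0594] face s,y,n mm [-1.171e+02  1.000e-01  5.300e+00] yaw 55.77 tilt 17.77 roll -0.01 F [-4.6 -2.5  6.9] Fslope [-2.4  2.4  8. ] w 0.0239
315 [-0.00415293 -0.00209537  0.02927922] 390 [-0.0046285  -0.00279312 -0.00083284] tilt 0.027247831686789827
```

View pics/s12.png

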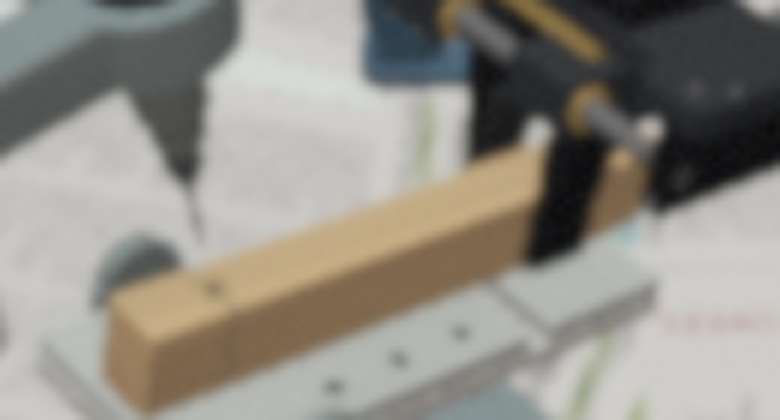

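```bash
python3 - <<'E'
from st import *
hole=np.array([255,298])/6-.42+[190,250]
H=ray("side",hole,.09);print(H,proj("side",H),proj("side",H+[0,0,.0315]),proj("side",H+[0,0,.048]), "tip meas 228.4,280.2; mark meas",np.array([213,289])/6-.42+[195,240])
for v in(sl,uy): print((proj("side",H+[0,0,.0315]+v*.01)-proj("side",H+[0,0,.0315]))/10)
E
```

```text
[0.63671615 0.33686059 0.09      ] [[232.08       299.24666667]] [[229.56994375 287.34560702]] [[228.20345265 280.86659205]] tip meas 228.4,280.2; mark meas [230.08       287.74666667]
[[-0.47773894  0.17474975]]
[[0.32680629 0.29967144]]
```

```bash
python3 -c "
from station import env
print(env.close_job(), env.get_state()['force'])"
```

```text
the job is handed in; nothing more can be done
the job is handed in; nothing more can be done
```

The beam is on the tilted table with its tenon end down the slope and the cross up under the drill tip. I handed it in at about 14 s, still gripped at 12 N and pressed down with about 8 N.

What the last checks showed:
- **Table angle:** the sloping face rises at about 17.8°.
- **Flushness:** the beam's top is parallel to the face within about 0.03° in the averaged side view. It sits 30.1 mm above the face, as it should for a 30 mm beam. Earlier single pictures gave +0.2° and −0.4°.
- **Cross along the slope:** it is within about 1 mm of being under the tip.
- **Cross sideways:** two measurements disagree slightly. The side picture puts it about +1.4 mm off the centre line and the arm's position puts it about −0.7 mm. The cameras are only good to about 2 mm, so I left it there. The top camera could not check it, because the drill head hides the cross.
- **Side load:** a small force of about 2.4 N remained along and across the slope when I handed in.
- **Drill bit and bystanders:** I saw no contact with the drill bit in the pictures or forces, and the arm was kept clear of the other things. I did not compare a final picture with the first one to confirm that none of them moved.
- **Trained network:** its late finds for the tip and the cross were centimetres off, so I used my own measurements from the pictures.

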